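# Set a printed feed roller on the inspection stand

### The arm

A 6-joint arm with a two-finger parallel gripper is mounted at the origin on the work surface. World frame = base frame: x ahead of the robot, y to its left, z up, the work surface at z = 0. Lengths are in mm, angles in rad, forces in N, time in s.
With the tool pointing down it reaches from about 350 to 875 mm from the base axis. Payload 4.2 kg.
Tool frame: the origin (TCP) lies at the very end of the fingers, on their centre line; the grasp point (between the pads) lies 19 mm behind it; z points along the fingers, y is the line along which they close (so a half turn about z gives the same grasp; the last joint's range is limited). The gripper opens to 85 mm and grips with 20 to 120 N. Pads are 22 mm wide; open, the fingers measure 114 mm over their backs; the gripper's body (76 mm by 85 mm) begins 54 mm behind the grasp point. The pads swing forward as they close: fully open they stand 13 mm farther back than shut.
Start: joints at [-0.851, 0.385, 0.008, 0, -1.194, -0.259], TCP at [277.927, -559.782, 231.312] pointing down, gripper open.
Joint ranges: [-3.14, 3.14], [-1.21, 2.06], [-1.07, 1.41], [-3.16, 2.05], [-2.99, -0.16], [-3.1, 3.1]. Speed limits (rad/s): [2.79, 2.79, 3.14, 3.14, 3.14, 3.14].

### API

Orientations are given as a unit quaternion [x, y, z, w].
In Python, from bench import read_state, get_image, get_calibration, job_done gives the robot as it stands.
- The arm moves only by the shell command python3 -m creep 'ROWS'. ROWS is a JSON object of lists of equal length, an entry for each row: "translation": the shift along the world's x, y, z in cm, a list of three; "delta_rot": the turn, a rotation vector about the world's x, y, z in degrees, a list of three; "hand": the finger opening in cm, from 0 to 8.54. A call has 1 to 8 rows; each row is the pose to reach, as a shift and turn from the pose commanded when the call began; what a row does not reach only later rows make up. A row lasts 1/8 s, in which the tool goes at most 62.5 mm and 10.7 degrees, less where a joint would pass 70% of its speed; a pose out of reach is approached as far as the arm can. A call with a gripper value outside its range is refused whole. The fingers move at their own pace and stop on an object; the grip force is fixed at half the most. Time passes only in rows, so rows that repeat a pose let the fingers close. It gives the time, the measured TCP pose, the force, the opening and the grip force at its end, in the units of the state.
- read_state(): the state, without advancing time (a new reading comes with each control period).
- get_image(name): name is "side" or "top" or "wrist"; returns (picture, depth): 480x640x3 uint8, red, green, blue; 480x640 float32, mm along the optical axis (not along the pixel's ray), 0 where there is no reading.
- get_calibration(name): a dict with "intrinsics" (3x3 intrinsics, pixels), "xyz" and "attitude" of the camera in the world. Camera axes: x right, y down, z forward; pixel columns grow to the right and rows downward; lengths in mm; the calibration is good to about 2 mm. A picture is of the moment at which its call begins: read the wrist's pose just before it. get_calibration takes no time and is no camera call; for the wrist camera it gives the pose at the moment of the call.
- job_done(): hands the job in; it is judged then, once.
The state is a dict: "clock": time; "joints": joint angles; "joint_vel": joint speeds; "joint_efforts": joint torques, N m; "position": TCP position; "ee_rot": TCP orientation; "contact_force": force on the tool from outside, world axes, zero at the start; "wrist_torque": the same for the moment, N m; "gripper_width": finger opening in mm; "grasp_force": force on a finger pad.
Only numpy, scipy, OpenCV 4.12 (cv2) and the standard library are available. Lean on these libraries where they do the work, as an engineer would, in place of code of your own. Each camera call takes 0.05 s, during which the arm holds its last target. There are 200 camera calls.

### The job

Get the orange feed roller ready for inspection: slide the stand's blue support fully in against its yellow stop, then move the roller from the green cradle onto the stand, so that its steel shaft lies level in the bottoms of both V notches, with the black pulley outside the grey support and the orange drum midway between the two supports. Set it down gently, without letting it drop, and leave the other things on the bench where they are.

Things in the scene. Friction and masses are not known exactly. Their poses are not given: they have to be found in the camera images.
- stand: Stand, fixed. Origin: on the bench, midway between the two supports when the blue one is home; z up, y along the slide, grey to blue support. Aluminium base 80 mm (x), y -90 to +170 mm, 12 mm thick. Grey support fixed at y = -65 mm; blue one at y = +65 mm when home. Yellow stop block at y = 40 to 50 mm, up to z = 28 mm. A seated shaft's axis is at x = 0, z = 108.5 mm
- blue_support (a joint): how far the blue support stands out from its stop, along the stand's +y, in m: 0 is home against the stop, 0.08 fully out. About 3 N of friction; it stays where it is left. Its plate can be pinched across its 14 mm thickness from above
- blue_top (a point): Middle of the blue support's plate, level with its top (z = 116 mm), in the notch's mouth; moves with it; axes as the stand's. Upright plate 60 mm wide (x), 14 mm thick (y), on a foot 60 x 30 mm up to z = 32 mm. A 90 degree V notch runs along y across the middle of its top: 32 mm wide, 16 mm deep (bottom at z = 100 mm)
- grey_top (a point): the same point on the fixed grey support, of the same shape and size; axes as the stand's
- cradle: low green cradle, fixed to the bench, in which the roller starts. Origin: underside centre; base 80 mm (x) by 160 mm (y), 8 mm thick, with two notched plates (60 mm wide, 10 mm thick, top at 48 mm) at y = -60 and +60 mm that hold the roller's shaft along y, its axis 40.5 mm above the bench
- roller: feed roller, loose, about 0.33 kg. Origin: centre of the orange drum, on the shaft's axis; y along the shaft, away from the pulley. Drum 50 mm diameter, 70 mm long, two white bands; steel shaft 12 mm diameter, 200 mm long; black pulley, 30 mm diameter, 15 mm wide, on the shaft's -y end (y = -100 to -85 mm). It may be turned about its shaft
- pulley (a point): centre of the black pulley, on the shaft's axis, 92.5 mm from the drum's centre; axes as the roller's
- spray_bottle: clear bottle with a white cap and blue label, 64 mm across, 170 mm tall; a bystander, loose; origin at its underside
- glue_bottle: small white glue bottle, 34 mm across, 90 mm tall; a bystander, loose; origin at its underside
- cup: clear plastic cup, 64 mm across, 70 mm tall; a bystander, loose; origin at its underside
- screwdriver: screwdriver lying down; a bystander, loose; origin at its underside
- bracket: white printed bracket, 100 x 40 x 56 mm; a bystander, loose; origin at its underside
- tape: yellow tape ring lying flat, 90 mm across, 20 mm high; a bystander, loose; origin at its underside
- printed_stand: orange printed pedestal, 80 mm foot, 115 mm tall; a bystander, loose; origin at its underside
Things that resemble listed ones, but are neither listed nor needed, are in the scene too. Leave any turquoise look-alike of the roller alone.

How it is judged:
By the outcome, as a careful person would: the job done as asked, in the order asked, and still so for the second after the job is handed in, with the robot touching nothing.
It also fails if it takes over 50 s, if anything falls off the work surface, if the arm or the gripper's body presses on something with over 40 N, if the wrist force passes 120 N, or if a joint passes its speed limit or range.

## Working session

There is one attempt and no reset: what is moved stays moved. The work goes in short steps, Python scripts to look and compute and a shell command to move; the robot and the scene stay as the last step left them, time stands still between calls to the robot, and variables do not carry over. Pictures are saved under pics/ and viewed, at most 10 in all, crops included, and the job is handed in when it is done.

```bash
mkdir -p pics
python3 - <<'E'
from bench import *
import cv2,numpy as np
for n in("top","side"):
    im,d=get_image(n); np.savez(f"pics/{n}0.npz",im=im,d=d)
    cv2.imwrite(f"pics/{n}0.png",im[...,::-1]); c=get_calibration(n); print(n,c)
print(read_state())
E
```

```text
top {'intrinsics': array([[477.44263099,   0.        , 325.34954367],
       [  0.        , 477.44263099, 231.02639373],
       [  0.        ,   0.        ,   1.        ]]), 'xyz': array([ 420.01976071,   27.88157964, 1506.54821287]), 'attitude': array([ 0.71168411, -0.70149119,  0.02529638, -0.0278555 ])}
side {'intrinsics': array([[480.10077036,   0.        , 316.71726718],
       [  0.        , 480.10077036, 251.67235428],
       [  0.        ,   0.        ,   1.        ]]), 'xyz': array([ 314.03977233, 1010.69349173,  751.69593099]), 'attitude': array([-0.07918139,  0.87488709, -0.47514767,  0.05037448])}
{'clock': 0.1, 'joints': array([-8.51438741e-01,  3.85468114e-01,  6.74255679e-03, -3.81639529e-04,
       -1.19399489e+00, -2.58559900e-01]), 'joint_vel': array([-0.00108135, -0.0002804 ,  0.00537218,  0.00230729,  0.00067928,
        0.00047518]), 'joint_efforts': array([-2.64615182e-04, -3.93320239e+01,  1.88929456e+01,  4.19794500e+00,
       -2.58475760e-03,  1.07626317e-05]), 'position': array([ 277.66061635, -559.35329302,  230.33805658]), 'ee_rot': array([-2.28297213e-01,  9.73590995e-01,  9.32637609e-04, -2.95303893e-04]), 'contact_force': array([ 0.44663463,  0.41641245, -0.53930364]), 'wrist_torque': array([-0.00603583,  0.00410711, -0.01022769]), 'grasp_force': 0.0, 'gripper_width': 85.50759394592713}
```

View pics/top0.png

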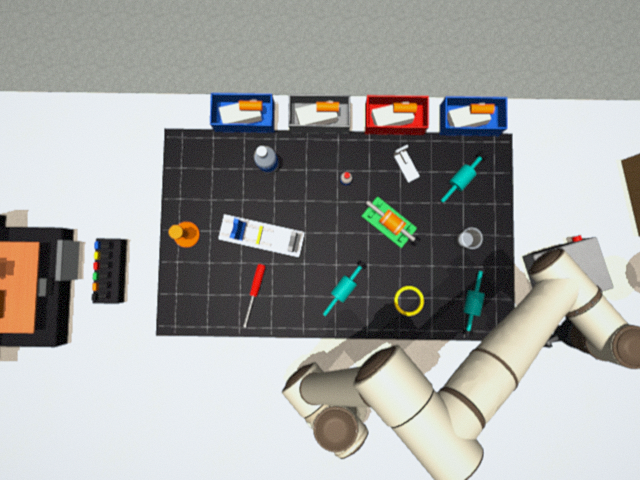

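View pics/side0.png

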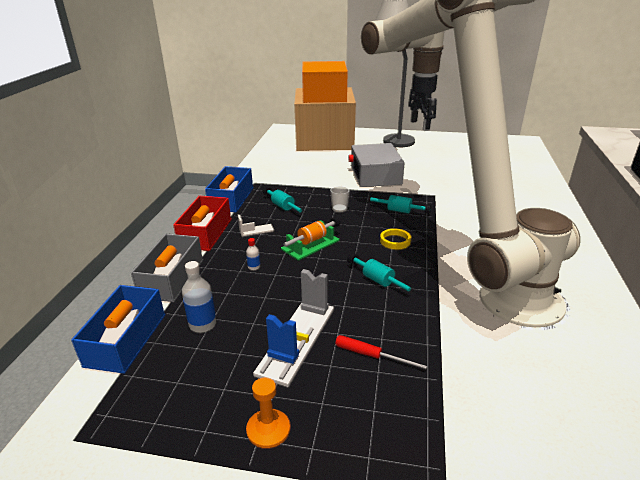

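```bash
cat > h.py <<'E'
from bench import *
import cv2,numpy as np
from scipy.spatial.transform import Rotation as R
def ray(c,uv):
    uv=np.atleast_2d(uv).astype(float); K=c["intrinsics"]
    d=np.c_[(uv[:,0]-K[0,2])/K[0,0],(uv[:,1]-K[1,2])/K[1,1],np.ones(len(uv))]
    return d@R.from_quat(c["attitude"]).as_matrix().T
def onz(c,uv,z):
    r=ray(c,uv); return c["xyz"]+r*((z-c["xyz"][2])/r[:,2])[:,None]
def cloud(c,d,m):
    v,u=np.nonzero(m&(d>0)); return c["xyz"]+ray(c,np.c_[u,v])*d[v,u][:,None]
def hsv(im): return cv2.cvtColor(im,cv2.COLOR_RGB2HSV)
def rng(h,lo,hi): return cv2.inRange(h,np.array(lo),np.array(hi))>0
def shot(tag):
    c=get_calibration("wrist"); im,d=get_image("wrist")
    np.savez(f"pics/{tag}.npz",im=im,d=d,**c); cv2.imwrite(f"pics/{tag}.png",im[...,::-1]); return c,im,d
E
python3 - <<'E'
from h import *
im=cv2.imread("pics/top0.png"); s=cv2.imread("pics/side0.png")
a=cv2.resize(im[190:275,210:430],None,fx=3.6,fy=3.6,interpolation=2)
b=cv2.resize(s[205:280,270:350],None,fx=3.6,fy=3.6,interpolation=2)
o=np.zeros((600,800,3),np.uint8); o[:a.shape[0],:a.shape[1]]=a[:,:800]; o[310:310+b.shape[0],:b.shape[1]]=b; cv2.imwrite("pics/crop0.png",o)
z=np.load("pics/top0.npz"); im,d=z["im"],z["d"]; c=get_calibration("top"); h=hsv(im)
def reg(m,x0,x1,y0,y1):
    q=np.zeros_like(m); q[y0:y1,x0:x1]=m[y0:y1,x0:x1]; return q
for n,m in dict(blue=reg(rng(h,(105,120,60),(125,255,255)),215,250,210,245),
  green=reg(rng(h,(45,120,60),(75,255,255)),350,430,190,255),
  orange=reg(rng(h,(5,150,120),(18,255,255)),370,420,200,245),
  yellow=reg(rng(h,(20,150,100),(35,255,255)),240,280,215,255),
  stand=reg(rng(h,(0,0,170),(180,40,255)),210,310,205,265)).items():
    p=cloud(c,d,m); (cx,cy),wh,an=cv2.minAreaRect(np.float32(p[:,:2]))
    print(n,m.sum(),p.mean(0).round(1),"z",p[:,2].min().round(),p[:,2].max().round(),"rect",round(cx,1),round(cy,1),np.round(wh,1),round(an,1))
print(get_calibration("wrist"))
E
```

```text
blue 207 [528.6 296.6  79.3] z 24.0 123.0 rect 528.6 297.4 [20.6 57.4] 77.9
green 855 [ 563.9 -161.2   12.4] z -8.0 56.0 rect 566.2 -166.6 [164.7  86.1] 51.4
orange 181 [ 558.8 -167.9   58.7] z 38.0 72.0 rect 560.6 -169.8 [67.4 46.3] 52.8
yellow 40 [517.8 239.6  27.3] z 20.0 34.0 rect 517.8 240.3 [ 8.1 54.3] 76.8
stand 1624 [514.6 231.8  15.8] z -6.0 123.0 rect 517.1 238.0 [263.8  81.9] 78.2
{'intrinsics': array([[368.61600659,   0.        , 317.49106225],
       [  0.        , 368.61600659, 234.84723987],
       [  0.        ,   0.        ,   1.        ]]), 'xyz': array([ 209.97141093, -591.70078724,  373.5820028 ]), 'attitude': array([0.521558  , 0.84068973, 0.12409556, 0.07627796])}
```

View pics/crop0.png

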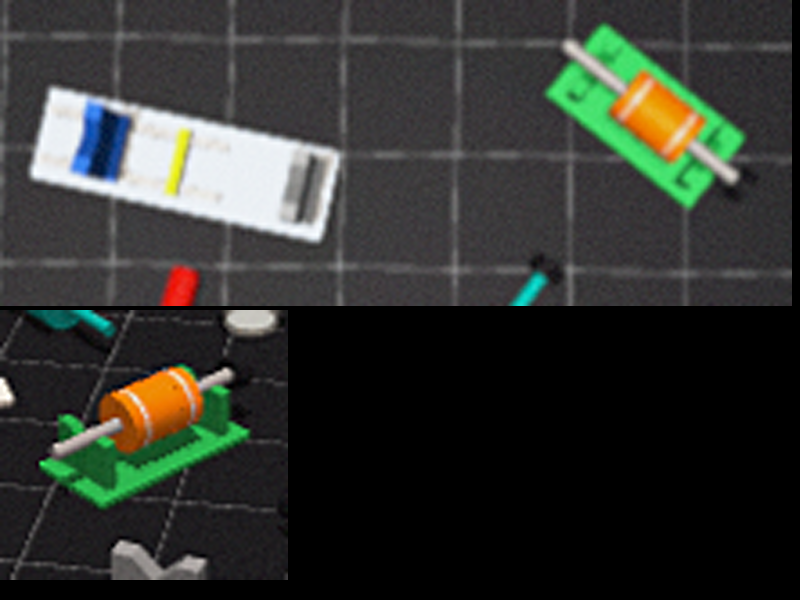

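```bash
python3 -m creep '{"translation":[[4,5,0],[8,10,0],[12,15,0],[16,20,0],[20,25,0],[24,30,0],[28,36,0],[28.5,39.5,0]],"delta_rot":[[0,0,4],[0,0,8],[0,0,12],[0,0,16],[0,0,20],[0,0,24],[0,0,25.5],[0,0,25.5]],"hand":[8.5,8.5,8.5,8.5,8.5,8.5,8.5,8.5]}'
python3 -m creep '{"translation":[[0,0,0],[0,0,0]],"delta_rot":[[0,0,0],[0,0,0]],"hand":[8.5,8.5]}'
python3 - <<'E'
from h import *
c,im,d=shot("w1"); h=hsv(im); print(c)
for n,m in dict(green=rng(h,(45,120,60),(75,255,255)),orange=rng(h,(5,150,100),(18,255,255))).items():
    p=cloud(c,d,m); (cx,cy),wh,an=cv2.minAreaRect(np.float32(p[:,:2]))
    print(n,m.sum(),p[:,2].min(),p[:,2].max(),"rect",round(cx,1),round(cy,1),np.round(wh,1),round(an,1))
E
```

```text
clock: 1.1
position: [564.1, -162.7, 230.4]
ee_rot: [-0.438, 0.899, 0.0, -0.0]
contact_force: [0.6, -0.2, 0.2]
gripper_width: 85.3
grasp_force: 0.0
clock: 1.35
position: [562.7, -164.7, 230.9]
ee_rot: [-0.438, 0.899, 0.0, -0.0]
contact_force: [0.5, -0.2, -0.1]
gripper_width: 84.9
grasp_force: 0.0
{'intrinsics': array([[368.61600659,   0.        , 317.49106225],
       [  0.        , 368.61600659, 234.84723987],
       [  0.        ,   0.        ,   1.        ]]), 'xyz': array([ 515.45094381, -221.96250278,  374.19235108]), 'attitude': array([0.3227926 , 0.93525659, 0.13734595, 0.04728772])}
green 5832 -1.3231130257893255 50.26693308731973 rect 567.0 -162.5 [166.7  83. ] 51.9
orange 4246 9.687445710745294 302.57057095265645 rect 733.6 -206.5 [ 81.6 426. ] 78.3
```

View pics/w1.png

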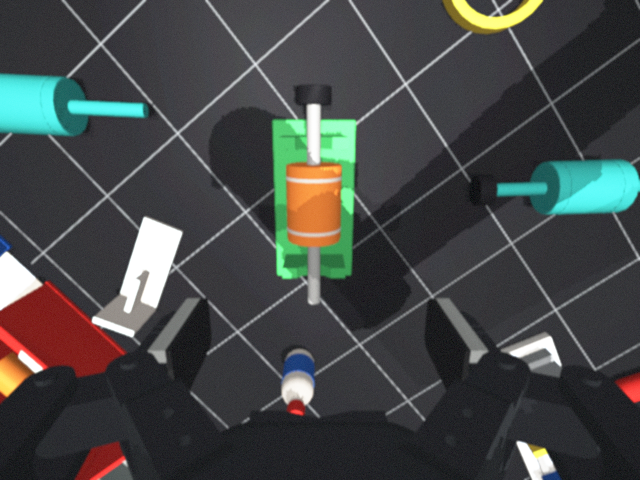

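```bash
cat >> h.py <<'E'
def roller(c,im,d,box,zaxis):
    h=hsv(im); m=np.zeros(d.shape,bool); x0,x1,y0,y1=box; m[y0:y1,x0:x1]=1
    o=rng(h,(4,140,90),(20,255,255))&m
    k=cv2.connectedComponentsWithStats(cv2.morphologyEx(o.astype(np.uint8),cv2.MORPH_CLOSE,np.ones((9,9))))
    i=1+np.argmax(k[2][1:,4]); o=(k[1]==i)&(d>0)
    p=cloud(c,d,o); p=p[abs(p[:,2]-zaxis)<32]
    (cx,cy),wh,an=cv2.minAreaRect(np.float32(p[p[:,2]>zaxis-3][:,:2]))
    q=p[p[:,2]>zaxis+5]; u=np.linalg.svd(q[:,:2]-q[:,:2].mean(0),full_matrices=False)[2][0]; u*=np.sign(u[1])
    print("drum rect",round(cx,1),round(cy,1),np.round(wh,1),round(an,1),"top z",np.percentile(p[:,2],98).round(1),"pca ang",np.degrees(np.arctan2(u[1],u[0])).round(1))
    # cylinder fit: lateral centre + height at radius 25
    from scipy.optimize import least_squares
    def f(x):
        a=x[2]; n=np.array([-np.sin(a),np.cos(a)]); l=q[:,:2]@n
        return np.hypot(l-x[0],q[:,2]-x[1])-25
    a0=np.arctan2(u[1],u[0]); n=np.array([-u[1],u[0]])
    s=least_squares(f,[np.mean(q[:,:2]@n),zaxis,a0],loss="soft_l1"); a=s.x[2]; t=np.array([np.cos(a),np.sin(a)]); n=np.array([-t[1],t[0]])
    L=q[:,:2]@t; lo,hi=np.percentile(L,[.5,99.5]); ctr=t*(lo+hi)/2+n*s.x[0]
    print("cyl ctr",ctr.round(1),"z",s.x[1].round(1),"ang",np.degrees(a).round(2),"len",(hi-lo).round(1))
    return ctr,a
E
python3 - <<'E'
from h import *
z=np.load("pics/w1.npz"); c={k:z[k] for k in("intrinsics","xyz","attitude")}; im,d=z["im"],z["d"]; h=hsv(im)
ctr,a=roller(c,im,d,(270,360,140,260),40.5)
m=np.zeros(d.shape,bool); m[255:320,300:330]=1
s=rng(h,(0,0,100),(180,45,255))&m; v,u=np.nonzero(s)
print("shaft rows",v.min(),v.max(),"end +y",onz(c,[u[v>v.max()-6].mean(),v.max()+.5],40.5))
g=rng(h,(0,0,100),(180,45,255)); q=[]
for r in (115,125,135,145,260,270,285,295): 
    k=np.nonzero(g[r,298:332])[0]+298; q.append([k.mean(),r])
P=onz(c,q,40.5)[:,:2]; dd=np.linalg.svd(P-P.mean(0))[2][0]; print("shaft ang",np.degrees(np.arctan2(*(dd*np.sign(dd[1]))[::-1])),"lateral of pts rel ctr",((P-ctr)@[-np.sin(a),np.cos(a)]).round(1))
m=np.zeros(d.shape,bool); m[80:110,285:340]=1; v,u=np.nonzero(m&(im.max(2)<28)); print("pulley px",u.min(),u.max(),v.min(),v.max(),onz(c,[(u.min()+u.max())/2,(v.min()+v.max())/2],48))
t=np.array([np.cos(a),np.sin(a)]); print("expect pulley",ctr-92.5*t,"end",ctr+100*t)
E
```

```text
drum rect 562.6 -167.7 [76.8 48.6] 51.8 top z 66.5 pca ang 51.8
cyl ctr [ 560.3 -170.7] z 40.7 ang 51.85 len 69.1
shaft rows 255 312 end +y [[619.46330862 -72.32217007  40.5       ]]
shaft ang 51.35775790572605 lateral of pts rel ctr [-0.2 -0.2  0.2 -0.3 -0.  -0.  -4.7 -0.1]
pulley px 296 297 88 90 [[ 511.85537611 -254.54274458   48.        ]]
expect pulley [ 503.17733497 -243.42347124] end [622.10159516 -92.05217165]
```

```bash
python3 -m creep '{"translation":[[-1,5,1],[-2,10,2],[-3,15,3],[-4,20,3],[-5,26,3],[-6,32,3],[-6.5,38,3],[-6.8,40,3]],"delta_rot":[[0,0,-8],[0,0,-16],[0,0,-24],[0,0,-32],[0,0,-40],[0,0,-48],[0,0,-56],[0,0,-63.8]],"hand":[8.5,8.5,8.5,8.5,8.5,8.5,8.5,8.5]}'
python3 -m creep '{"translation":[[0,0,0],[0,0,0]],"delta_rot":[[0,0,0],[0,0,0]],"hand":[8.5,8.5]}'
python3 - <<'E'
from h import *
c,im,d=shot("w2"); h=hsv(im); print(c["xyz"],read_state()["joints"].round(2))
E
```

```text
clock: 2.4
position: [494.9, 236.7, 261.2]
ee_rot: [0.106, 0.994, 0.0, 0.0]
contact_force: [-0.8, -0.3, 0.5]
gripper_width: 85.0
grasp_force: 0.0
clock: 2.65
position: [495.2, 233.7, 261.3]
ee_rot: [0.104, 0.995, -0.0, -0.0]
contact_force: [-0.7, 0.1, 0.6]
gripper_width: 85.1
grasp_force: 0.0
[421.28977414 249.52280109 404.53210358] [ 0.74  0.23 -0.13  0.   -1.2  -2.52]
```

View pics/w2.png

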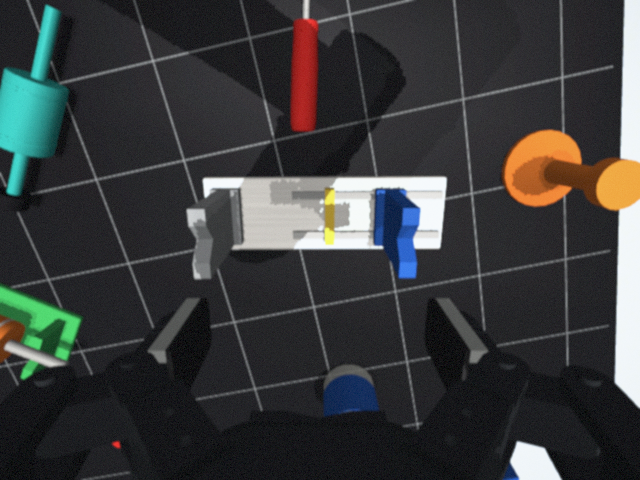

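```bash
cat >> h.py <<'E'
def load(t):
    z=np.load(f"pics/{t}.npz"); return {k:z[k] for k in("intrinsics","xyz","attitude")},z["im"],z["d"]
def stand(c,im,d,rx):
    m=np.zeros(d.shape,bool); x0,x1,y0,y1=rx; m[y0:y1,x0:x1]=1
    h=hsv(im); p=cloud(c,d,m); 
    vv,uu=np.nonzero(m&(d>0)); col=h[vv,uu]
    b=p[(abs(p[:,2]-12)<4)&(col[:,2]>110)]; (cx,cy),wh,an=cv2.minAreaRect(np.float32(b[:,:2])); print("base",round(cx,1),round(cy,1),np.round(wh,1),round(an,1))
    for n,s in dict(blue=(col[:,0]>100)&(col[:,0]<130)&(col[:,1]>120),grey=col[:,1]<60).items():
        q=p[s&(abs(p[:,2]-116)<3)]; (cx,cy),wh,an=cv2.minAreaRect(np.float32(q[:,:2])); print(n,len(q),round(cx,1),round(cy,1),np.round(wh,1),round(an,1),"z",np.median(q[:,2]).round(1))
    s=(col[:,0]>20)&(col[:,0]<35)&(col[:,1]>120); q=p[s&(abs(p[:,2]-28)<3)]; (cx,cy),wh,an=cv2.minAreaRect(np.float32(q[:,:2])); print("yellow",len(q),round(cx,1),round(cy,1),np.round(wh,1),round(an,1))
E
python3 - <<'E'
from h import *
stand(*load("w2"),(180,460,165,290))
E
```

```text
base 515.1 237.0 [259.8  80.6] 78.4
blue 735 528.6 303.3 [14.2 60.4] 78.4 z 116.3
grey 767 511.2 218.8 [187.   60.3] 78.4 z 116.4
yellow 479 515.3 241.6 [ 8.6 59.1] 78.4
```

```bash
python3 -m creep '{"translation":[[2,4,-3],[3.34,6.96,-6],[3.34,6.96,-10],[3.34,6.96,-14],[3.34,6.96,-18.9],[3.34,6.96,-18.9],[3.34,6.96,-18.9],[3.34,6.96,-18.9]],"delta_rot":[[0,0,0.3],[0,0,0.3],[0,0,0.3],[0,0,0.3],[0,0,0.3],[0,0,0.3],[0,0,0.3],[0,0,0.3]],"hand":[6,5,5,5,5,5,5,0.5]}'
python3 -m creep '{"translation":[[0,0,0],[0,0,0],[0,0,0],[0,0,0],[0,0,0]],"delta_rot":[[0,0,0],[0,0,0],[0,0,0],[0,0,0],[0,0,0]],"hand":[0.5,0.5,0.5,0.5,0.5]}'
```

```text
clock: 3.7
position: [529.8, 305.6, 75.0]
ee_rot: [0.101, 0.995, 0.002, 0.002]
contact_force: [-0.8, -0.1, 0.6]
gripper_width: 32.9
grasp_force: 0.0
clock: 4.32
position: [529.0, 305.0, 74.4]
ee_rot: [0.101, 0.995, 0.001, 0.001]
contact_force: [-0.3, -1.6, 6.2]
gripper_width: 13.2
grasp_force: 59.6
```

```bash
python3 -m creep '{"translation":[[-0.2,-0.98,0],[-0.4,-1.96,0],[-0.6,-2.94,0],[-0.72,-3.53,0],[-0.8,-3.92,0],[-0.84,-4.12,0],[-0.88,-4.31,0],[-0.9,-4.41,0]],"delta_rot":[[0,0,0],[0,0,0],[0,0,0],[0,0,0],[0,0,0],[0,0,0],[0,0,0],[0,0,0]],"hand":[0.5,0.5,0.5,0.5,0.5,0.5,0.5,0.5]}'
```

```text
clock: 5.32
position: [520.3, 262.5, 74.4]
ee_rot: [0.101, 0.995, 0.002, 0.002]
contact_force: [-2.5, 3.7, 6.2]
gripper_width: 12.9
grasp_force: 59.6
```

```bash
python3 -m creep '{"translation":[[-0.02,-0.1,0],[-0.04,-0.2,0],[-0.06,-0.3,0],[-0.06,-0.3,0]],"delta_rot":[[0,0,0],[0,0,0],[0,0,0],[0,0,0]],"hand":[0.5,0.5,0.5,0.5]}'
```

```text
clock: 5.82
position: [520.1, 261.5, 74.4]
ee_rot: [0.1, 0.995, 0.003, 0.002]
contact_force: [-2.5, 8.7, 3.2]
gripper_width: 13.1
grasp_force: 59.4
```

```bash
python3 -m creep '{"translation":[[-0.02,-0.1,0],[-0.04,-0.2,0],[-0.06,-0.3,0],[-0.06,-0.3,0]],"delta_rot":[[0,0,0],[0,0,0],[0,0,0],[0,0,0]],"hand":[0.5,0.5,0.5,0.5]}'
```

```text
clock: 6.32
position: [520.2, 261.4, 74.4]
ee_rot: [0.1, 0.995, 0.006, 0.003]
contact_force: [-3.2, 17.8, 2.2]
gripper_width: 13.6
grasp_force: 59.4
```

```bash
python3 -m creep '{"translation":[[0.05,0.25,0],[0.05,0.25,0],[0.05,0.25,0],[0.05,0.25,0],[0.05,0.25,5],[0,-1,10],[-1,-3,15],[-2,-3,19]],"delta_rot":[[0,0,0],[0,0,0],[0,0,0],[0,0,0],[0,0,0],[0,0,0],[0,0,0],[0,0,0]],"hand":[0.6,5,5,5,5,5,6,7]}'
python3 -m creep '{"translation":[[0,0,0],[0,0,0]],"delta_rot":[[0,0,0],[0,0,0]],"hand":[8.5,8.5]}'
python3 - <<'E'
from h import *
c,im,d=shot("w3"); print(c["xyz"])
stand(c,im,d,(180,480,165,290))
E
```

```text
clock: 7.32
position: [498.0, 223.2, 264.5]
ee_rot: [0.102, 0.995, 0.0, 0.001]
contact_force: [-0.3, 0.6, 0.3]
gripper_width: 70.2
grasp_force: 0.0
clock: 7.58
position: [497.7, 224.2, 261.7]
ee_rot: [0.101, 0.995, -0.0, -0.001]
contact_force: [0.6, 1.4, -0.1]
gripper_width: 85.3
grasp_force: 0.0
[423.81540749 239.62521804 405.01352793]
base 514.6 236.8 [260.5  79.9] 78.3
blue 719 519.9 261.4 [14.2 60. ] 78.4 z 116.3
grey 782 506.8 197.9 [144.3  60.4] 78.5 z 116.4
yellow 495 515.5 241.7 [ 9.5 59.5] 78.9
```

View pics/w3.png

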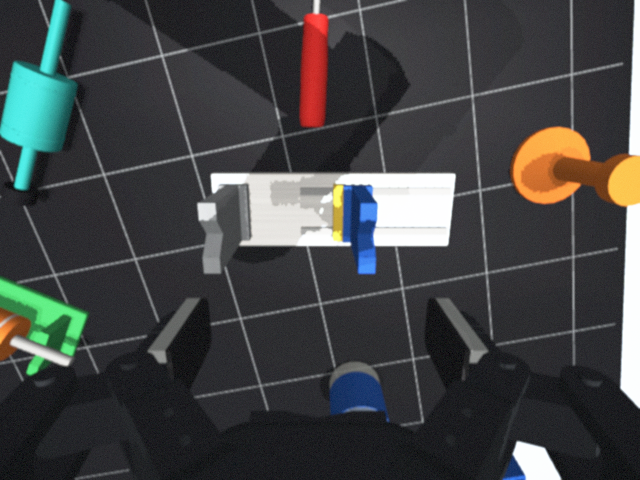

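```bash
python3 -m creep '{"translation":[[1,-5,0],[2,-10,0],[3,-15,0],[4,-21,0],[5,-27,0],[5.5,-33,-2],[6,-38,-5],[6.26,-39.5,-8]],"delta_rot":[[0,0,8],[0,0,16],[0,0,24],[0,0,32],[0,0,40],[0,0,48],[0,0,56],[0,0,63.5]],"hand":[8.5,8.5,8.5,8.5,8.5,8.5,8.5,8.5]}'
python3 -m creep '{"translation":[[0,0,-1],[0,0,-1],[0,0,-1]],"delta_rot":[[0,0,0],[0,0,0],[0,0,0]],"hand":[8.5,8.5,8.5]}'
python3 - <<'E'
from h import *
c,im,d=shot("w4"); s=read_state(); print(s["position"],R.from_quat(s["ee_rot"]).as_matrix().round(4))
roller(c,im,d,(260,380,100,360),40.5)
E
```

```text
clock: 8.62
position: [559.8, -173.2, 179.3]
ee_rot: [-0.438, 0.899, 0.001, -0.002]
contact_force: [0.6, 1.0, 0.5]
gripper_width: 85.3
grasp_force: 0.0
clock: 9.0
position: [561.6, -169.4, 173.6]
ee_rot: [-0.438, 0.899, -0.001, 0.001]
contact_force: [0.6, 0.0, 0.1]
gripper_width: 85.0
grasp_force: 0.0
[ 561.60517775 -169.41220485  173.74934344] [[-6.163e-01 -7.875e-01  2.600e-03]
 [-7.875e-01  6.163e-01 -3.000e-04]
 [-1.300e-03 -2.200e-03 -1.000e+00]]
drum rect 563.5 -166.7 [79.5 48.6] 52.0 top z 66.5 pca ang 52.2
cyl ctr [ 560.2 -170.7] z 40.7 ang 51.76 len 68.8
```

```bash
python3 -m creep '{"translation":[[-0.14,-0.13,-4],[-0.14,-0.13,-8],[-0.14,-0.13,-12],[-0.14,-0.13,-15.2],[-0.14,-0.13,-15.2],[-0.14,-0.13,-15.2],[-0.14,-0.13,-15.2]],"delta_rot":[[0,0,0],[0,0,0],[0,0,0],[0,0,0],[0,0,0],[0,0,0],[0,0,0]],"hand":[8,7.5,7.5,7.5,7.5,7,6]}'
python3 -m creep '{"translation":[[0,0,0],[0,0,0],[0,0,0],[0,0,0],[0,0,0]],"delta_rot":[[0,0,0],[0,0,0],[0,0,0],[0,0,0],[0,0,0]],"hand":[5.4,4.2,4.2,4.2,4.2]}'
```

```text
clock: 9.93
position: [560.8, -171.5, 22.4]
ee_rot: [-0.438, 0.899, -0.001, 0.002]
contact_force: [-0.2, 0.7, 0.2]
gripper_width: 60.0
grasp_force: 0.0
clock: 10.55
position: [561.4, -172.3, 22.1]
ee_rot: [-0.438, 0.899, -0.002, 0.002]
contact_force: [2.1, -2.3, 6.8]
gripper_width: 48.4
grasp_force: 61.4
```

```bash
python3 -m creep '{"translation":[[0,0,1],[0,0,4],[0,0,9],[0,3,14],[-0.5,8,15],[-1,13,15],[-2,18,15],[-2.5,22,15]],"delta_rot":[[0,0,0],[0,0,0],[0,0,0],[0,0,3],[0,0,8],[0,0,13],[0,0,17],[0,0,20]],"hand":[4.2,4.2,4.2,4.2,4.2,4.2,4.2,4.2]}'
python3 -m creep '{"translation":[[-0.5,4,0],[-1.5,8,0],[-2.4,12,0],[-2.9,14.5,0],[-2.9,15,0],[-2.9,15,0],[-2.9,15,0]],"delta_rot":[[0,0,3],[0,0,5],[0,0,6.6],[0,0,6.6],[0,0,6.6],[0,0,6.6],[0,0,6.6]],"hand":[4.2,4.2,4.2,4.2,4.2,4.2,4.2]}'
python3 - <<'E'
from h import *
c,im,d=shot("w5"); s=read_state(); print(s["position"],R.from_quat(s["ee_rot"]).as_matrix().round(4),s["gripper_width"],s["joints"].round(2))
roller(c,im,d,(200,440,60,420),190)
E
```

```text
clock: 11.55
position: [531.7, 50.0, 169.3]
ee_rot: [-0.588, 0.809, 0.001, -0.002]
contact_force: [0.4, 0.1, -3.5]
gripper_width: 48.7
grasp_force: 62.9
clock: 12.42
position: [504.9, 197.4, 170.0]
ee_rot: [-0.632, 0.775, 0.0, -0.001]
contact_force: [-1.1, 0.3, -2.7]
gripper_width: 48.5
grasp_force: 62.9
[505.12475491 197.38854667 170.08663514] [[-2.006e-01 -9.797e-01 -9.000e-04]
 [-9.797e-01  2.006e-01 -5.000e-04]
 [ 7.000e-04  8.000e-04 -1.000e+00]] 48.188604971117584 [ 0.67  0.3  -0.28 -0.   -0.99 -0.87]
drum rect 502.3 196.5 [63.7 49.9] 79.1 top z 213.9 pca ang 77.9
cyl ctr [502.  193.4] z 188.2 ang 78.37 len 56.5
```

View pics/w5.png

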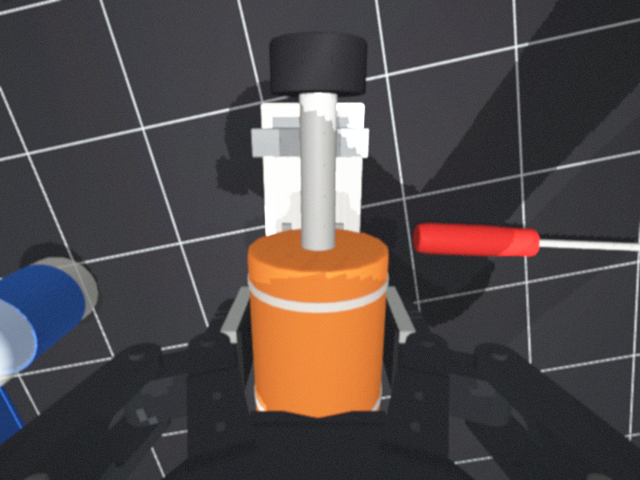

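```bash
cat >> h.py <<'E'
S=np.array([507.,197.8]); A=np.radians(78.4); T=np.array([np.cos(A),np.sin(A)]); N=np.array([-T[1],T[0]])
def rel(c,im,d,zax):
    """lateral / along coordinates in stand frame (lateral=+N = stand -x)"""
    v,u=np.nonzero(d>0); p=c["xyz"]+ray(c,np.c_[u,v])*d[v,u][:,None]; col=hsv(im)[v,u]
    l=(p[:,:2]-S)@N; y=(p[:,:2]-S)@T
    f=lambda a:np.round(np.percentile(a,[1,99]),1) if len(a)>20 else None
    g=(abs(p[:,2]-116)<2.5)&(abs(y+65)<11)&(abs(l)<45)&(col[:,1]<70); print("grey top",g.sum(),"lat",f(l[g]),"y",f(y[g]))
    b=(abs(p[:,2]-12)<3)&(abs(l)<48)&(y<-72)&(y>-100)&(col[:,2]>110)&(col[:,1]<70); print("base end",b.sum(),"lat",f(l[b]),"y",f(y[b]))
    s=(p[:,2]>zax-2)&(p[:,2]<zax+8)&(y>-82)&(y<-38)&(abs(l)<15)&(col[:,1]<70); print("shaft",s.sum(),"lat",f(l[s]),"ztop",np.percentile(p[s,2],95).round(1), "halves z",[np.percentile(p[s&(y>a)&(y<a+12),2],90).round(1) for a in(-78,-52)])
    o=(abs(p[:,2]-zax)<28)&(abs(y)<60)&(col[:,0]>3)&(col[:,0]<20)&(col[:,1]>130); print("drum",o.sum(),"y",f(y[o]),"lat",f(l[o]))
    k=(abs(p[:,2]-zax)<17)&(y<-60)&(y>-125)&(abs(l)<30)&(col[:,2]<75); print("pulley y",f(y[k]),"lat",f(l[k]))
E
python3 - <<'E'
from h import *
rel(*load("w5"),188.5)
p=read_state()["position"][:2]-S; print("tcp lat,y",p@N,p@T)
E
```

```text
grey top 1793 lat [-29.7  29.5] y [-71.8 -58.2]
base end 1082 lat [-39.6  39.4] y [-89.9 -72.1]
shaft 4941 lat [-1.8  9.8] ztop 195.4 halves z [np.float64(195.2), np.float64(195.1)]
drum 21363 y [-33.5  20.1] lat [-19.1  26.9]
pulley y [-97.9 -83.2] lat [-10.3  18.2]
tcp lat,y 1.754209501761182 -0.7801198817315793
```

```bash
python3 -m creep '{"translation":[[0.36,-0.24,0],[0.36,-0.24,-2],[0.36,-0.24,-4],[0.36,-0.24,-5.5],[0.36,-0.24,-6.3],[0.36,-0.24,-6.3],[0.36,-0.24,-6.3]],"delta_rot":[[0,0,0],[0,0,0],[0,0,0],[0,0,0],[0,0,0],[0,0,0],[0,0,0]],"hand":[4.2,4.2,4.2,4.2,4.2,4.2,4.2]}'
python3 - <<'E'
from h import *
c,im,d=shot("w6"); rel(c,im,d,125.5); roller(c,im,d,(200,440,60,420),125.5)
p=read_state()["position"]; print("tcp lat,y",(p[:2]-S)@N,(p[:2]-S)@T,p[2])
E
```

```text
clock: 13.35
position: [509.5, 196.3, 108.0]
ee_rot: [-0.633, 0.774, -0.0, 0.001]
contact_force: [0.3, -0.6, -2.3]
gripper_width: 48.3
grasp_force: 62.9
grey top 3925 lat [-29.8  29.6] y [-72.  -58.2]
base end 1897 lat [-39.6  39.1] y [-90.1 -72.5]
shaft 4784 lat [-6.5  5.1] ztop 133.2 halves z [np.float64(133.0), np.float64(132.9)]
drum 21327 y [-33.7  20.1] lat [-23.7  22.3]
pulley y [-98.1 -83.4] lat [-14.9  13.5]
drum rect 507.0 195.6 [64.1 49.8] 77.8 top z 152.0 pca ang 77.9
cyl ctr [506.5 192.3] z 126.2 ang 78.5 len 56.6
tcp lat,y -2.6956409021374776 -0.9358613966957523 108.08629910178232
```

```bash
python3 -m creep '{"translation":[[-0.07,-0.09,-0.3],[-0.07,-0.09,-0.7],[-0.07,-0.09,-1.1],[-0.07,-0.09,-1.4],[-0.07,-0.09,-1.55],[-0.07,-0.09,-1.65],[-0.07,-0.09,-1.7],[-0.07,-0.09,-1.7]],"delta_rot":[[0,0,0],[0,0,0],[0,0,0],[0,0,0],[0,0,0],[0,0,0],[0,0,0],[0,0,0]],"hand":[4.2,4.2,4.2,4.2,4.2,4.2,4.2,4.2]}'
python3 - <<'E'
from h import *
c,im,d=shot("w7"); rel(c,im,d,110); roller(c,im,d,(200,440,60,420),110)
E
```

```text
clock: 14.4
position: [508.6, 195.3, 90.6]
ee_rot: [-0.633, 0.774, -0.0, 0.0]
contact_force: [0.8, -0.8, -2.2]
gripper_width: 48.7
grasp_force: 62.9
grey top 6881 lat [-29.7  29.4] y [-75.3 -54.9]
base end 2226 lat [-39.6  39.2] y [-90.2 -72.3]
shaft 7092 lat [-14.5  14.5] ztop 115.7 halves z [np.float64(115.4), np.float64(115.5)]
drum 21337 y [-35.   18.8] lat [-23.   22.9]
pulley y [-99.3 -84.6] lat [-14.3  14.1]
drum rect 505.9 194.7 [64.3 49.9] 79.1 top z 134.5 pca ang 78.2
cyl ctr [505.6 191.2] z 108.8 ang 78.49 len 56.5
```

```bash
python3 -m creep '{"translation":[[0,0,-0.03],[0,0,-0.06],[0,0,-0.1],[0,0,-0.1]],"delta_rot":[[0,0,0],[0,0,0],[0,0,0],[0,0,0]],"hand":[4.2,4.2,4.2,4.2]}'
```

```text
clock: 14.95
position: [508.7, 195.3, 90.3]
ee_rot: [-0.633, 0.774, -0.0, 0.001]
contact_force: [-0.1, -1.6, 5.5]
gripper_width: 48.8
grasp_force: 63.5
```

```bash
python3 -m creep '{"translation":[[0,0,-0.04],[0,0,-0.08],[0,0,-0.08]],"delta_rot":[[0,0,0],[0,0,0],[0,0,0]],"hand":[4.2,4.2,4.2]}'
```

```text
clock: 15.32
position: [508.9, 195.3, 90.2]
ee_rot: [-0.633, 0.774, -0.0, 0.001]
contact_force: [-1.6, -1.2, 8.4]
gripper_width: 48.3
grasp_force: 63.9
```

```bash
python3 -m creep '{"translation":[[0,0,0],[0,0,0],[0,0,0],[0,0,0],[0,0,0],[0,0,0],[0,0,0],[0,0,0]],"delta_rot":[[0,0,0],[0,0,0],[0,0,0],[0,0,0],[0,0,0],[0,0,0],[0,0,0],[0,0,0]],"hand":[4.9,5.1,5.3,5.6,6,7,8,8]}'
python3 -m creep '{"translation":[[0,0,1],[0,0,3],[0,0,6],[0,0,10],[0,0,15],[-0.3,-2,18],[-0.6,-4,18],[-0.6,-4,18]],"delta_rot":[[0,0,0],[0,0,0],[0,0,0],[0,0,0],[0,0,0],[0,0,0],[0,0,0],[0,0,0]],"hand":[8,8,8,8,8,8,8,8]}'
python3 - <<'E'
from h import *
c,im,d=shot("w8"); rel(c,im,d,108.5); roller(c,im,d,(200,440,60,420),108.5)
ims,_=get_image("side"); a=cv2.resize(ims[180:420,180:420],(480,480),interpolation=2)
b=cv2.resize(im[:,160:480],(320,480)); cv2.imwrite("pics/f8.png",np.hstack([a,b])[...,::-1])
E
```

```text
clock: 16.32
position: [508.2, 195.1, 88.5]
ee_rot: [-0.633, 0.774, 0.0, 0.0]
contact_force: [-0.1, -0.2, 0.0]
gripper_width: 79.9
grasp_force: 0.0
clock: 17.32
position: [501.5, 153.8, 268.6]
ee_rot: [-0.632, 0.775, 0.0, -0.0]
contact_force: [0.6, -0.0, -0.6]
gripper_width: 80.2
grasp_force: 0.0
grey top 984 lat [-30.   29.6] y [-75.1 -55.2]
base end 493 lat [-39.4  38.8] y [-90.1 -72.3]
shaft 1170 lat [-14.8  14.4] ztop 115.5 halves z [np.float64(115.1), np.float64(115.3)]
drum 4149 y [-35.   34.2] lat [-22.9  22.3]
pulley y [-99.8 -72.2] lat [-25.9  26. ]
drum rect 507.2 197.6 [70.6 46.8] 77.9 top z 134.4 pca ang 78.0
cyl ctr [507.2 197.3] z 108.5 ang 78.32 len 69.1
```

View pics/f8.png

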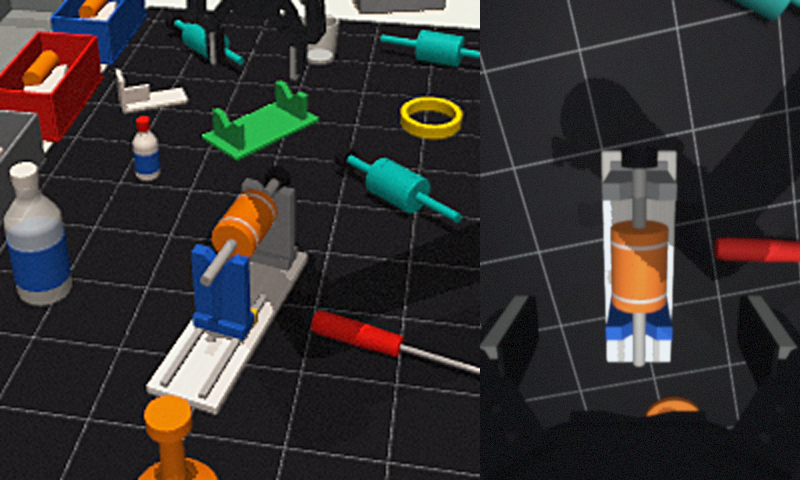

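Run:
```python
from h import *
c,im,d=load("w8"); p=cloud(c,d,rng(hsv(im),(100,120,40),(130,255,255))); y=(p[:,:2]-S)@T; g=(abs(p[:,2]-116)<3)&(abs((p[:,:2]-S)@N)<35)&(abs(y-75)<40)
r=np.percentile(y[g],[1,99]); print(g.sum(),r)
if abs(r.mean()-65)<2: print(job_done())
```

```text
574 [57.07050634 71.10729544]
the job is handed in; nothing more can be done
None
```

Handed in at about 17 s of the allowed 50 s: the blue support is home against its stop, and the roller is seated level in both notches. The pulley is outside the grey support, and the last camera check put the drum within about 0.5 mm of midway.

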